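# Run the rice tin along the rail and into its catch

### The job

Without lifting it, push the big round rice tin up against the wooden guide rail before the rail's pale line, then push it along the rail, keeping it against the wood, past the sprung roller catch and firmly home, squeezing the rubber bumper of the stop fully, so that the catch swings shut behind it. Feel for the stop rather than driving the tin hard into it, keep the tin upright, leave the bowl, the onigiri mould and the bottle where they are, and let go.

Things in the scene. Friction and masses are not known exactly. Their poses are not given: they have to be found in the camera images.
- tin: Round steel rice tin with a red lid, a plain upright cylinder 104 mm across and 75 mm high, 0.3 to 0.5 kg, too wide to grasp; loose on the worktop. Origin: centre of its underside, z up. It has no front; its yaw means nothing. The friction of its sliding and its exact mass are not known.
- rail: Straight dark waxed (slippery) guide rail fixed on the worktop, 20 mm thick, 480 mm long, 50 mm high. Origin: centre of its underside; y runs along it, x points away from the robot. The guiding face looks to the robot, at x = -10 mm: a tin touching it has its centre at x = -62 mm. The tin starts on the +y side of the pale line, 20 to 45 mm clear of the rail, and is pushed towards -y.
- line (a point): Pale line inlaid across the rail; this point is on the top edge of the guiding face.
- home_near (a point): At the rail's -y end a dark steel stop bracket, 46 mm high, reaches across the tin's way. It is clamped by hand and its place is NOT measured: the tin's centre is home somewhere between this point and home_far, 50 mm on, so the stop has to be felt for.
- home_far (a point): The farthest place along the rail where the bracket may put the centre of the tin's underside when home; at worktop height.
- bumper (a joint): Sprung rubber bumper on the bracket, which the tin meets when home: 0 = free, 0.005 m = fully pressed (about 7 N), then solid.
- catch (a joint): Catch on the robot's side of the tin's way: white roller, 12 mm across, 13 to 47 mm above the worktop, on a sprung arm; its centre is 42 mm before the tin's home centre, 95 mm from the guiding face. 0 = shut (roller 15 mm into the tin's way), about 0.17 rad as the tin passes. The tin meets it 81 mm before home and clears it 3 mm before home. Pushing takes 1 to 4 N on the free run, up to 12 N past the catch; over 25 N is too hard.
- bowl: Stainless steel bowl, 150 mm across and 60 mm high, loose, beyond the rail; a bystander. Origin: centre of its underside.
- mould: White and clear triangular plastic onigiri mould, about 70 mm wide and 32 mm high, loose, on the robot's side; a bystander. Origin: at the middle of its underside.
- vinegar: Amber glass bottle with a red cap, 52 mm across and 150 mm high, loose, beyond the rail; a bystander. Origin: centre of its underside.
Not all that is in view belongs to the job. Leave any orange or pink look-alike of the tin alone.

How it is judged:
On the way, in this order (a step that is already met when the one before it is completed fails the run):
1. the tin stands against the rail (gap under 3 mm) before the pale line (x of tin in the frame of rail above -0.065 m and y of tin in the frame of rail above 0.04 m), for 0.1 s.
2. the tin, against the rail, is pushing the catch aside (over 0.08 rad) (value of joint catch above 0.08 rad and x of tin in the frame of rail above -0.068 m and y of tin in the frame of rail below 0 m), for 0.05 s.
3. the tin is pressed firmly home: the bumper is squeezed by over 4 of its 5 mm (value of joint bumper above 0.004 m and x of tin in the frame of rail above -0.068 m), for 0.1 s.
At the end, for the whole second after the job is handed in: The tin stands upright and still on the worktop, within 6 mm of the rail, behind the roller catch in the bracket, the catch is shut (under 0.03 rad) and nothing holds the tin (x of tin in the frame of rail above -0.068 m and y of tin in the frame of rail below -0.085 m and value of joint catch below 0.03 rad and linear speed of tin below 0.01 m/s and angle between tin's own z axis and vertical below 0.05 rad and height (world z) of tin below 0.004 m and contact force between the fingers and tin below 0.1 N); the robot touches nothing.
It fails at once if the tin is pushed with more than 25 N by the hand or arm (contact force between any of the fingers, the arm and tin above 25 N).
It fails at once if the tin presses on the rail with more than 25 N (contact force between tin and rail above 25 N).
It fails at once if past the pale line the tin leaves the rail by more than 8 mm (y of tin in the frame of rail below 0.04 m and x of tin in the frame of rail below -0.07 m).
It fails at once if the tin is lifted by more than 10 mm or tipped by more than 0.15 rad (height (world z) of tin above 0.01 m or angle between tin's own z axis and vertical above 0.15 rad).
It fails at once if a bystander is moved by more than 15 mm (distance of any of bowl, mould, vinegar from where it was at the start of the episode above 0.015 m).
It also fails if it takes over 72 s, if anything falls off the work surface, if the arm or the gripper's body presses on something with over 40 N, if the wrist force passes 120 N, or if a joint passes its speed limit or range.

### The arm

A 6-joint arm with a two-finger parallel gripper is mounted at the origin on the work surface. World frame = base frame: x ahead of the robot, y to its left, z up, the work surface at z = 0. Lengths are in m, angles in rad, forces in N, time in s.
With the tool pointing down it reaches from about 0.325 to 0.85 m from the base axis. Payload 4.4 kg.
Tool frame: the origin (TCP) lies at the very end of the fingers, on their centre line; the grasp point (between the pads) lies 19 mm behind it; x points along the fingers, y is the direction in which the jaws open and shut, and the axes are right-handed (so a half turn about x gives the same grasp; the last joint's range is limited). The gripper opens to 94 mm and grips with 3 to 60 N. Pads are 16 mm wide; open, the fingers measure 119 mm over their backs; the gripper's body (75 mm by 177 mm) begins 78 mm behind the grasp point.
Start: joints at [1.103, 0.207, 1.542, -0, 1.393, -0.15], TCP at [0.179, 0.546, 0.205] pointing down, gripper open.
Joint ranges: [-2.73, 2.73], [-0.86, 2.22], [0.23, 2.46], [-1.11, 4.25], [0.08, 2.63], [-2.82, 2.82]. Speed limits (rad/s): [2.79, 2.79, 3.14, 3.14, 3.14, 3.14].

### API

Orientations are given as a 3x3 rotation matrix whose columns are the frame's x, y, z axes.
In Python, from station import sensors, eyes, ticket gives the robot as it stands.
- The arm moves only by the shell command python3 -m pendant 'ROWS' [FORCE]. ROWS is JSON, a list of rows, each a list of 3 entries, a list of its own where there are three numbers: the shift along the tool's x, y, z in units of 2 cm (1.0 is 2 cm), then the turn, a rotation vector about the tool's x, y, z in units of 0.12 rad (1.0 is 0.12 rad), then the opening, from 0 (shut) to 1 (fully open). A call has 1 to 20 rows; each row shifts and turns the pose as measured when the row begins, along the tool's axes as they then stand; what a row does not reach is not made up. A row lasts 1/10 s, in which the tool goes at most 50 mm and 8.59 degrees, less where a joint would pass 70% of its speed; a pose out of reach is approached as far as the arm can. A call with a number of a shift or a turn outside -1 to 1 is refused whole. A call with a gripper value outside its range is refused whole. The fingers move at their own pace and stop on an object; FORCE is the grip in N (left out, the last holds). Time passes only in rows, so rows that do not move let the fingers close. It gives the time, the measured TCP pose, the force and the opening at its end, in the units of the state.
- sensors.observe(): the state, without advancing time (a new reading comes with each control period).
- eyes.camera(name): name is "scene" or "top" or "wrist"; returns a dict with "img" (400x640x3 uint8, red, green, blue), "vertical_fov" (degrees; the focal length in pixels is half the picture's height over the tangent of half this angle, whatever the lens; pixels are square), "cx", "cy" (the principal point, pixels), "R" (3x3) and "t" (3): a world point X has camera coordinates R X + t; the wrist camera has in their place "tool_from_camera" (4x4, takes a point from camera to tool coordinates, whose origin is the TCP and whose axes are the tool frame's). Camera axes: x right, y down, z forward; pixel columns grow to the right and rows downward; lengths in m; the calibration is good to about 2 mm. A picture is of the moment at which its call begins: read the wrist's pose just before it. There is no depth.
- ticket.job_done(): hands the job in, once; it reports no verdict.
The state is a dict: "time": time; "joint_positions": joint angles; "joint_velocities": joint speeds; "tau": joint torques, N m; "position": TCP position; "orientation": TCP orientation; "wrist_force": force on the tool from outside, world axes, zero at the start; "ft_torque": the same for the moment, N m; "opening": finger opening in m.
Only numpy, scipy, OpenCV 4.12 (cv2) and the standard library are available. Lean on these libraries where they do the work, as an engineer would, in place of code of your own. Each camera call takes 0.05 s, during which the arm holds its last target.

## Working session

There is one attempt and no reset: what is moved stays moved. The work goes in short steps, Python scripts to look and compute and a shell command to move; the robot and the scene stay as the last step left them, time stands still between calls to the robot, and variables do not carry over. Pictures are saved under pics/ and viewed, and the job is handed in when it is done.

```bash
mkdir -p pics; ls; python3 - <<'E'
from station import sensors, eyes
import cv2
s=sensors.observe();print({k:(v if not hasattr(v,'tolist') else v.tolist()) for k,v in s.items()})
for n in ("scene","top","wrist"):
    c=eyes.camera(n);cv2.imwrite(f"pics/{n}0.png",c["img"][:,:,::-1])
    print(n,{k:v for k,v in c.items() if k!="img"})
E
```

```text
pics
{'time': 0.0, 'joint_positions': [1.10348573466118, 0.20741323010048687, 1.5429353383190645, 1.6613275528853956e-05, 1.3934792652216552, -0.1505311399614819], 'joint_velocities': [0.0009627057262727837, 0.0011288117380124781, 0.0013793536066194943, -0.0005519250478539483, 0.0014771331851998989, 0.00019472256503701502], 'tau': [-0.0011905612700502388, -37.088749408721924, -28.141168355941772, 0.06965458625927567, 0.03636025241576135, -0.00020771058643731521], 'position': [0.17877707367701143, 0.5456646010520728, 0.20430347877032956], 'orientation': [[-0.0010215178842180941, 0.3115095509942354, 0.9502424722883007], [-0.0019881624831901215, 0.9502404573588596, -0.3115110277475995], [-0.999997501852456, -0.0022074505193127405, -0.0003513560190575457]], 'wrist_force': [-0.3909416876280421, -0.27305854007755903, 0.01862934745828712], 'ft_torque': [0.02763940578807376, -0.05814975314427132, 0.006341854285055173], 'opening': 0.09415298715857029}
scene {'vertical_fov': 55.146040913281404, 'cx': 320.4538244663731, 'cy': 196.00670704668036, 'R': array([[ 0.27200633,  0.96220185, -0.0134224
[... 202 characters left out ...]
30.0079394234763, 'cy': 194.46655369064317, 'R': array([[-0.00813691, -0.99978084, -0.01928905],
       [-0.99352962,  0.01026826, -0.11310815],
       [ 0.11328142,  0.01824389, -0.99339543]]), 't': array([0.05826375, 0.53806374, 0.85885075])}
wrist {'vertical_fov': 70.78340491779079, 'cx': 321.79888852522356, 'cy': 199.41686207238004, 'tool_from_camera': array([[ 5.38624407e-04, -2.54587463e-01,  9.67049602e-01,
        -1.79663733e-01],
       [ 9.99999617e-01,  8.04446401e-04, -3.45196597e-04,
        -9.32623140e-04],
       [-6.90056846e-04,  9.67049418e-01,  2.54587799e-01,
        -7.42671825e-02],
       [ 0.00000000e+00,  0.00000000e+00,  0.00000000e+00,
         1.00000000e+00]])}
```

View pics/top0.png

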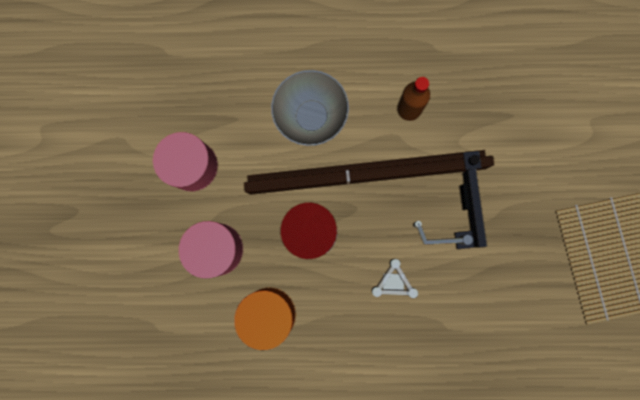

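View pics/scene0.png

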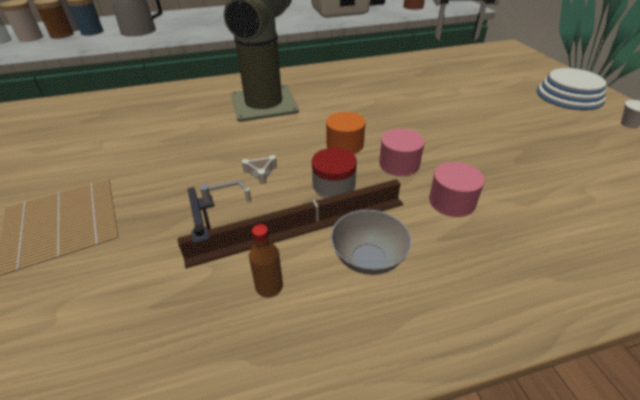

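View pics/wrist0.png

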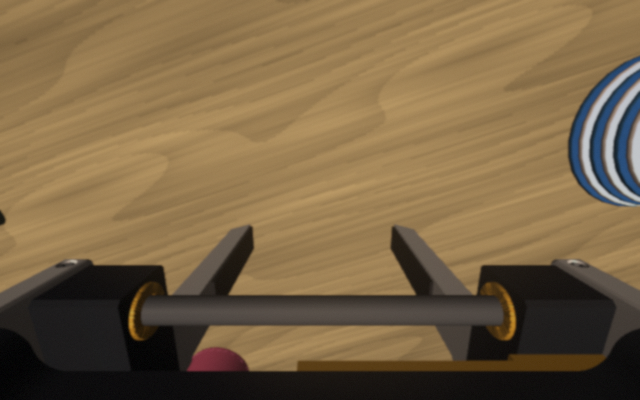

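The top view shows four lidded round things: pink (182,160), pink (208,249), orange (264,319) and dark red (309,231). The red one near the rail, on the robot's side and left (+y) of the pale line (348,176), fits the description. I'll confirm it in a crop and measure.

```bash
cat > h.py <<'E'
import numpy as np, cv2
from station import sensors, eyes
def f(c): return 200/np.tan(np.radians(c["vertical_fov"])/2)
def cast(c,u,v,z):
    d=np.array([(u-c["cx"])/f(c),(v-c["cy"])/f(c),1.])
    R,t=c["R"],c["t"]; o=-R.T@t; d=R.T@d
    return o+d*(z-o[2])/d[2]
def proj(c,X):
    p=c["R"]@np.asarray(X)+c["t"]; return f(c)*p[0]/p[2]+c["cx"],f(c)*p[1]/p[2]+c["cy"]
def tin(c):
    h=cv2.cvtColor(c["img"],cv2.COLOR_RGB2HSV)
    m=(((h[...,0]<4)|(h[...,0]>174))&(h[...,1]>200)&(h[...,2]>50)).astype(np.uint8)
    n,l,s,ce=cv2.connectedComponentsWithStats(m)
    i=1+np.argmax(s[1:,4]); pts=np.argwhere(l==i)[:,::-1]
    cn=max(cv2.findContours((l==i).astype(np.uint8),0,1)[0],key=cv2.contourArea)
    w=np.array([cast(c,u,v,.075)[:2] for u,v in cv2.convexHull(cn)[:,0].astype(float)])
    A=np.c_[2*w,np.ones(len(w))];x=np.linalg.lstsq(A,(w**2).sum(1),rcond=None)[0]
    return x[:2],np.sqrt(x[2]+x[0]**2+x[1]**2),ce[i],s[i]
E
python3 - <<'E'
from h import *
for n in ("top","scene"):
    c=eyes.camera(n); print(n,tin(c))
    im=c["img"]
    if n=="top":
        big=cv2.resize(im[130:310,230:510],None,fx=2.8,fy=2.8,interpolation=cv2.INTER_CUBIC)
    else: big=cv2.resize(im[130:270,160:440],None,fx=2.8,fy=2.8,interpolation=cv2.INTER_CUBIC)
    cv2.imwrite(f"pics/crop_{n}.png",big[:,:,::-1])
E
```

```text
top (array([0.46856694, 0.09268642]), np.float64(0.04924939483247888), array([308.21527778, 230.31206597]), array([ 282,  203,   54,   55, 2304], dtype=int32))
scene (array([0.51873245, 0.07456926]), np.float64(0.010341020054109565), array([334.        , 175.55555556]), array([331, 173,   7,   5,   9], dtype=int32))
```

View pics/crop_top.png

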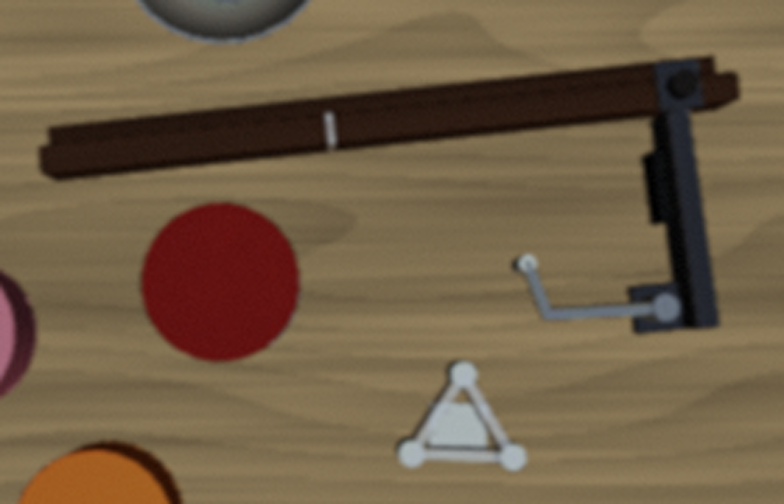

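View pics/crop_scene.png

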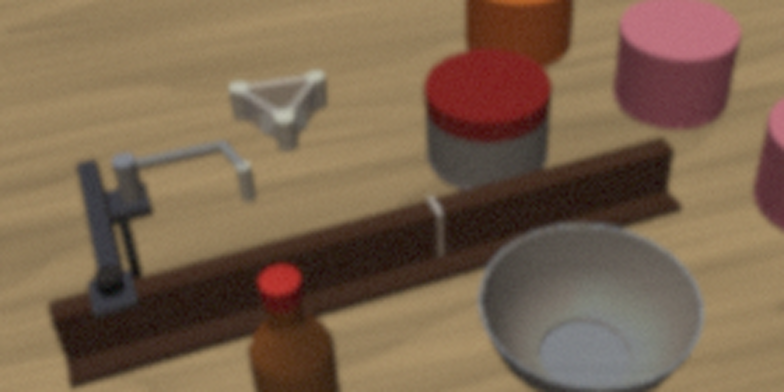

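The crop confirms it: steel body and red lid, so this is the tin. Next I'll measure the rail's guiding face from both views. The scene silhouette gives its top edge at z=0.05 and the top view's lower silhouette gives its foot at z=0.

```bash
cat >> h.py <<'E'
def rail_edge(c,x0,x1,y0f,z,from_top):
    """first dark pixel walking towards the rail in columns; sub-pixel by interpolation at half level"""
    g=cv2.GaussianBlur(c["img"],(3,3),0).astype(float).sum(2); P=[]
    for u in range(x0,x1,2):
        v0=y0f(u); rng=range(v0,v0+40) if from_top else range(v0,v0-40,-1)
        for v in rng:
            st=1 if from_top else -1
            if g[v+st,u]<170<=g[v,u]:
                a=(g[v,u]-170)/(g[v,u]-g[v+st,u]); P.append(cast(c,u,v+st*a,z)[:2]); break
    P=np.array(P); vx,vy,px,py=cv2.fitLine(P.astype(np.float32),cv2.DIST_HUBER,0,.001,.001).ravel()
    r=(P-[px,py])@np.array([-vy,vx]); return np.array([px,py]),np.array([vx,vy]),np.abs(r).max(),len(P)
E
python3 - <<'E'
from h import *
T=eyes.camera("top");S=eyes.camera("scene")
print("cam",-T["R"].T@T["t"],-S["R"].T@S["t"])
g=T["img"].astype(int).sum(2); print(g[165:205,300]); g=S["img"].astype(int).sum(2); print(g[185:240,270])
a=rail_edge(T,255,450,lambda u:205-int((u-255)*.105),0,False)
b=rail_edge(S,220,310,lambda u:int(np.interp(u,[220,310],[205,188]))+6,.05,True)
for l in(a,b):
    p,d,e,n=l; print(p,d,np.degrees(np.arctan2(d[0],d[1])),e,n,"x at y=0.09,0,-0.2",[p[0]+d[0]/d[1]*(y-p[1]) for y in(.09,0,-.2)])
big=cv2.resize(T["img"][150:200,240:500],None,fx=3,fy=6,interpolation=cv2.INTER_NEAREST)
cv2.imwrite("pics/rail.png",big[:,:,::-1])
E
```

```text
cam [0.43776451 0.03705722 0.91516166] [ 1.15384128 -0.12412218  0.5837449 ]
[318 319 322 292 208 110  70  61  73  76  74  84  90  83  75  91  87  84
  84  89  82  62  50 106 227 325 347 329 311 308 317 338 341 340 328 302
 293 283 230 169]
[394 397 396 403 403 401 390 370 361 347 355 357 367 363 381 378 374 379
 370 371 366 371 360 363 358 359 341 291 222 170 145 147 150 136 110  94
  86 105  96  91  77  78  91  85  91  99 105  91  97 115 105 124 136 136
 135]
[ 0.5669877  -0.01361342] [ 0.09554578 -0.99542505] 174.51727 0.028978070392486125 98 x at y=0.09,0,-0.2 [np.float32(0.55704236), np.float32(0.565681), np.float32(0.58487797)]
[ 0.58011156 -0.07442275] [ 0.09460746 -0.99551463] 174.57126 0.000952016200321003 45 x at y=0.09,0,-0.2 [np.float32(0.56448585), np.float32(0.5730389), np.float32(0.59204566)]
```

View pics/rail.png

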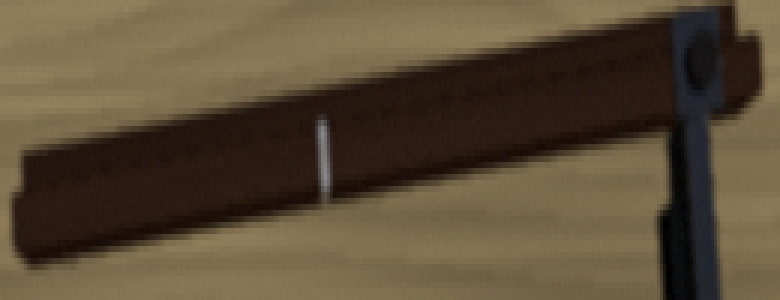

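```bash
python3 - <<'E'
from h import *
T=eyes.camera("top");S=eyes.camera("scene")
def fitc(c,m,z):
    n,l,s,ce=cv2.connectedComponentsWithStats(m.astype(np.uint8)); i=1+np.argmax(s[1:,4])
    cn=max(cv2.findContours((l==i).astype(np.uint8),0,1)[0],key=cv2.contourArea)
    return cn[:,0],s[i]
for n,c in(("T",T),("S",S)):
    im=c["img"].astype(int); m=(im[...,0]>2.2*im[...,1])&(im[...,0]>2.2*im[...,2])&(im[...,0]>60)
    mm=np.zeros_like(m); 
    if n=="T": mm[195:270,270:345]=1
    else: mm[140:205,300:365]=1
    cn,s=fitc(c,m&mm,.075); print(n,s)
    if n=="S": cn=cn[cn[:,1]<166]   # upper half: lid top rim
    w=np.array([cast(c,u,v,.075)[:2] for u,v in cn.astype(float)])
    A=np.c_[2*w,np.ones(len(w))];x=np.linalg.lstsq(A,(w**2).sum(1),rcond=None)[0]
    print(n,x[:2],np.sqrt(x[2]+x[0]**2+x[1]**2),[round(v,4) for v in proj(c,[*x[:2],.075])])
    for name,X in (("roller",None),):pass
# features clicked from crops (2.8x)
def tp(u,v):return 230+u/2.8,130+v/2.8
def sp(u,v):return 160+u/2.8,130+v/2.8
feats={"line top, guiding edge":((332,142),(432,199)),"roller top":((527,263),(240,165)),"catch pivot":((666,306),(124,160)),"mouldpeg near":((412,453),(316,76)),"mouldtop":((462,372),(288,118)),"capbottle":(((422-230)*2.8,(84-130)*2.8),(280,272)),"knob":((683,82),(110,275))}
for k,(a,b) in feats.items():
    A=[];B=[]
    for c,q in((T,tp(*a)),(S,sp(*b))):
        d=c["R"].T@np.array([(q[0]-c["cx"])/f(c),(q[1]-c["cy"])/f(c),1]);d/=np.linalg.norm(d)
        P=np.eye(3)-np.outer(d,d);A.append(P);B.append(P@(-c["R"].T@c["t"]))
    X=np.linalg.solve(A[0]+A[1],B[0]+B[1]); print(k,X.round(4),[np.round(np.subtract(proj(c,X),q),1) for c,q in((T,tp(*a)),(S,sp(*b)))])
E
```

```text
T [ 281  203   56   56 2429]
T [0.46850694 0.0928734 ] 0.04983764951053707 [np.float64(308.1515), np.float64(230.1509)]
S [ 312  146   44   34 1161]
S [0.46613043 0.096748  ] 0.04865703215709996 [np.float64(334.5268), np.float64(158.7651)]
line top, guiding edge [0.5632 0.0195 0.0471] [array([-1.1, -0.2]), array([-1.,  0.])]
roller top [ 0.4794 -0.1126  0.0456] [array([0.1, 0. ]), array([0.1, 0. ])]
catch pivot [ 0.45   -0.2017  0.0488] [array([-0.8, -0.1]), array([-0.7, -0.1])]
mouldpeg near [ 0.3534 -0.0322  0.0304] [array([-1. , -0.2]), array([-0.8, -0. ])]
mouldtop [ 0.4071 -0.0668  0.0297] [array([-1.2, -0.2]), array([-1., -0.])]
capbottle [ 0.7136 -0.1066  0.1513] [array([-0.7, -0.1]), array([-0.8, -0. ])]
knob [ 0.5976 -0.2143  0.067 ] [array([-0.7, -0. ]), array([-0.7, -0. ])]
```

Both views agree to about 3 mm:
- Tin at about (0.4675, 0.0945).
- Guiding face at about x=0.5657−0.096·y.
- Roller at (0.479, −0.113), 96 mm from the face, which matches the description.

So home should be near rail y≈−0.125. My plan is to close the fingers, tilt them slightly so the tips lead for a low push, and push to the rail first. Then I'll push along the rail with the pushing face turned about 15° towards it.

```bash
cat >> h.py <<'E'
from scipy.spatial.transform import Rotation as Ro
XH=np.array([.9954,.0953]);YH=np.array([-.0953,.9954]);FACE=.5631; SL=-.0343-.04
def rail(p): return np.array([p[0]*XH[0]+p[1]*XH[1]-FACE-.010, np.dot(p[:2],YH)-SL])
def world(rx,ry): return (rx+FACE+.010)*XH+(ry+SL)*YH
def goal_R(deg,tilt):
    a=np.radians(deg); u=np.array([np.cos(a),np.sin(a),0]); d=np.array([0,0,-1.])
    x=d*np.cos(tilt)+u*np.sin(tilt); z=u*np.cos(tilt)-d*np.sin(tilt); return np.c_[x,np.cross(z,x),z]
def plan(p,deg,tilt=.1):
    s=sensors.observe();R=np.array(s["orientation"]);P=np.array(s["position"])
    d=np.asarray(p)-P; print("t",round(s["time"],2),"P",P.round(4),"rail",rail(P).round(4),"F",np.round(s["wrist_force"],2),"open",round(s["opening"],4),"heading",np.degrees(np.arctan2(R[1,2],R[0,2])).round(2),"tilt",R[2,2].round(3))
    print("shift units now",(R.T@d/.02).round(2),"after turn",(goal_R(deg,tilt).T@d/.02).round(2),"turn units",(Ro.from_matrix(R.T@goal_R(deg,tilt)).as_rotvec()/.12).round(2))
    g=goal_R(deg,tilt); print("20mm of +n, -s, up in tool (goal R):",*[(g.T@v).round(3) for v in (np.r_[XH,0],-np.r_[YH,0],[0,0,1])])
E
python3 - <<'E'
from h import *
print("tin rail",rail([.4675,.0945])); c=world(-.098,.124); 
p=np.r_[world(-.099-.052-.008-.020,.124),.2]; print(p); plan(p,5.47)
E
```

```text
tin rail [-0.09874465  0.12381255]
[0.38755073 0.08702911 0.2       ]
t 0.45 P [0.1791 0.5463 0.2054] rail [-0.3427  0.6011] F [0.5  0.1  0.69] open 0.094 heading -18.15 tilt -0.0
shift units now [  0.27 -18.58  17.06] after turn [  1.08 -23.85   8.12] turn units [-3.43 -0.82  0.17]
20mm of +n, -s, up in tool (goal R): [ 0.1   -0.     0.995] [-0. -1. -0.] [-0.995  0.     0.1  ]
```

```bash
python3 -m pendant '[[[0,-1,0.3],[-0.86,0,0],0],[[0,-1,0.3],[-0.86,0,0],0],[[0,-1,0.3],[-0.86,0,0],0],[[0,-1,0.3],[-0.86,0,0],0],[[0,-1,0.3],[0,-0.83,0],0],[[0,-1,0.4],[0,0,0],0],[[0,-1,0.4],[0,0,0],0],[[0,-1,0.4],[0,0,0],0],[[0,-1,0.4],[0,0,0],0],[[0,-1,0.4],[0,0,0],0],[[0,-1,0.4],[0,0,0],0],[[0,-1,0.4],[0,0,0],0],[[0,-1,0.4],[0,0,0],0],[[0,-1,0.4],[0,0,0],0],[[0,-1,0.4],[0,0,0],0]]' 10
python3 -c "
from h import *
p=np.r_[world(-.179,.124),.2]; plan(p,5.47)"
```

```text
time: 1.95
position: [0.3035, 0.2471, 0.2153]
orientation: [[0.107, -0.12, 0.987], [0.017, 0.993, 0.119], [-0.994, 0.004, 0.108]]
wrist_force: [0.4, 0.2, -0.2]
opening: 0.0003
t 1.95 P [0.3035 0.2471 0.2153] rail [-0.2474  0.2913] F [ 0.39  0.16 -0.19] open 0.0003 heading 6.89 tilt 0.108
shift units now [ 1.07 -8.45  3.11] after turn [ 1.1  -8.37  3.33] turn units [ 0.21  0.07 -0.05]
20mm of +n, -s, up in tool (goal R): [ 0.1   -0.     0.995] [-0. -1. -0.] [-0.995  0.     0.1  ]
```

```bash
python3 -m pendant '[[[0.1,-0.94,0.36],[0.2,0,0],0],[[0.1,-0.94,0.36],[0,0,0],0],[[0.1,-0.94,0.36],[0,0,0],0],[[0.1,-0.94,0.36],[0,0,0],0],[[0.1,-0.94,0.36],[0,0,0],0],[[0.1,-0.94,0.36],[0,0,0],0],[[0.1,-0.94,0.36],[0,0,0],0],[[0.1,-0.94,0.36],[0,0,0],0],[[0.1,-0.94,0.36],[0,0,0],0],[[0,0,0],[0,0,0],0]]'
python3 -c "
from h import *
p=np.r_[world(-.179,.124),.028]; plan(p,5.47)"
```

```text
time: 2.95
position: [0.3906, 0.0767, 0.2061]
orientation: [[0.115, -0.092, 0.989], [0.018, 0.996, 0.091], [-0.993, 0.007, 0.117]]
wrist_force: [-0.8, 0.1, -0.3]
opening: 0.0005
t 2.95 P [0.3906 0.0767 0.2061] rail [-0.177   0.1134] F [-0.76  0.12 -0.26] open 0.0005 heading 5.23 tilt 0.117
shift units now [ 8.84  0.47 -1.14] after turn [ 8.85  0.53 -0.99] turn units [-0.03  0.14 -0.06]
20mm of +n, -s, up in tool (goal R): [ 0.1   -0.     0.995] [-0. -1. -0.] [-0.995  0.     0.1  ]
```

```bash
python3 -m pendant '[[[0.9,0.06,-0.1],[0,0.14,0],0],[[0.9,0.06,-0.1],[0,0,0],0],[[0.9,0.06,-0.1],[0,0,0],0],[[0.9,0.06,-0.1],[0,0,0],0],[[0.9,0.06,-0.1],[0,0,0],0],[[0.9,0.06,-0.1],[0,0,0],0],[[0.9,0.06,-0.1],[0,0,0],0],[[0.9,0.06,-0.1],[0,0,0],0],[[0.8,0,-0.1],[0,0,0],0],[[0.4,0,0],[0,0,0],0],[[0,0,0],[0,0,0],0]]'
python3 - <<'E'
from h import *
p=np.r_[world(-.159,.124),.028]; plan(p,5.47)
c=eyes.camera("top"); cv2.imwrite("pics/t1.png",c["img"][:,:,::-1])
c=eyes.camera("scene"); cv2.imwrite("pics/s1.png",c["img"][:,:,::-1])
E
```

```text
time: 4.05
position: [0.3886, 0.0953, 0.0352]
orientation: [[0.105, -0.093, 0.99], [0.021, 0.996, 0.092], [-0.994, 0.012, 0.106]]
wrist_force: [-0.3, 1.1, 0.2]
opening: 0.0005
t 4.05 P [0.3886 0.0953 0.0352] rail [-0.1772  0.1321] F [-0.32  1.15  0.18] open 0.0005 heading 5.28 tilt 0.106
shift units now [ 0.45 -0.41  0.87] after turn [ 0.45 -0.41  0.87] turn units [-0.03  0.05 -0.1 ]
20mm of +n, -s, up in tool (goal R): [ 0.1   -0.     0.995] [-0. -1. -0.] [-0.995  0.     0.1  ]
```

View pics/s1.png

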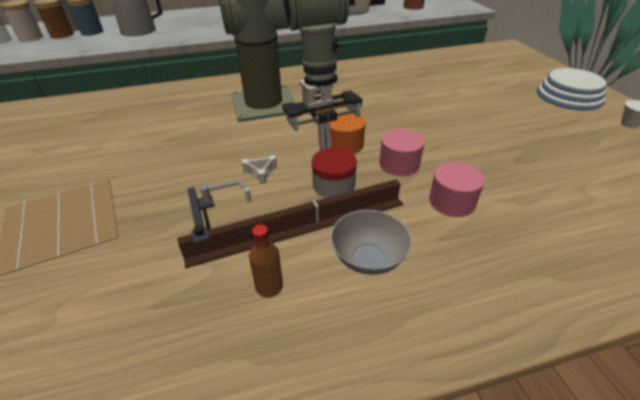

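View pics/t1.png

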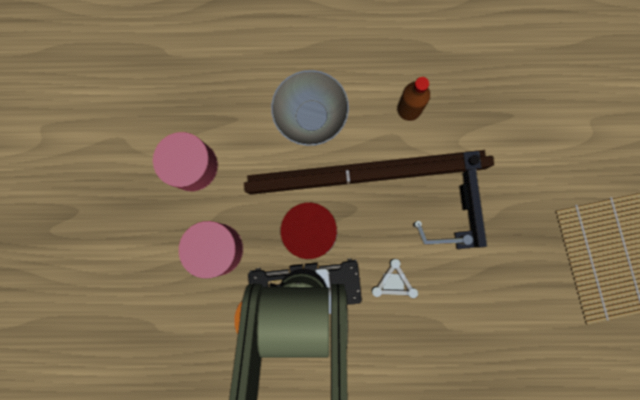

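Fingers are behind the tin and the tin is untouched (lid at 309,231). Pushing towards the rail.

```bash
python3 -m pendant '[[[0.35,-0.4,0],[0,0,0],0],[[0.05,0,0.3],[0,0,0],0],[[0.02,0,0.2],[0,0,0],0],[[0.02,0,0.2],[0,0,0],0],[[0.02,0,0.2],[0,0,0],0],[[0.02,0,0.2],[0,0,0],0],[[0.02,0,0.2],[0,0,0],0],[[0.02,0,0.2],[0,0,0],0],[[0.02,0,0.2],[0,0,0],0]]'
python3 - <<'E'
from h import *
p=np.r_[world(-.122,.124),.028]; plan(p,5.47)
c=eyes.camera("top"); print(tin(c),rail(tin(c)[0]))
E
```

```text
time: 5.05
position: [0.4187, 0.0897, 0.0282]
orientation: [[0.085, -0.094, 0.992], [0.02, 0.995, 0.093], [-0.996, 0.012, 0.087]]
wrist_force: [-5.4, -0.9, 5.0]
opening: 0.0003
t 5.05 P [0.4187 0.0897 0.0282] rail [-0.1478  0.1237] F [-5.42 -0.88  4.99] open 0.0003 heading 5.34 tilt 0.087
shift units now [0.12 0.02 1.28] after turn [0.14 0.02 1.28] turn units [-0.02 -0.11 -0.1 ]
20mm of +n, -s, up in tool (goal R): [ 0.1   -0.     0.995] [-0. -1. -0.] [-0.995  0.     0.1  ]
(array([0.47981089, 0.09415075]), np.float64(0.0489993141725858), array([307.36782155, 222.29140959]), array([ 281,  198,   54,   49, 2107], dtype=int32)) [-0.08652367  0.12229167]
```

```bash
python3 -m pendant '[[[0,0,0.1],[0,-0.1,0],0],[[0,0,0.15],[0,0,0],0],[[0,0,0.15],[0,0,0],0]]'
python3 - <<'E'
from h import *
p=np.r_[world(-.122,.124),.028]; plan(p,5.47)
c=eyes.camera("top"); print(tin(c),rail(tin(c)[0]))
c=eyes.camera("scene"); cv2.imwrite("pics/s2.png",cv2.resize(c["img"][130:270,160:440],None,fx=2.8,fy=2.8)[:,:,::-1])
E
```

```text
time: 5.4
position: [0.4236, 0.0905, 0.0276]
orientation: [[0.09, -0.095, 0.991], [0.021, 0.995, 0.093], [-0.996, 0.013, 0.092]]
wrist_force: [-6.0, -0.1, 5.1]
opening: 0.0002
t 5.4 P [0.4236 0.0905 0.0276] rail [-0.1429  0.124 ] F [-6.02 -0.08  5.14] open 0.0002 heading 5.36 tilt 0.092
shift units now [ 0.07 -0.    1.04] after turn [ 0.08 -0.    1.04] turn units [-0.02 -0.07 -0.1 ]
20mm of +n, -s, up in tool (goal R): [ 0.1   -0.     0.995] [-0. -1. -0.] [-0.995  0.     0.1  ]
(array([0.48456649, 0.09446391]), np.float64(0.04912232276289352), array([307.07535545, 219.70189573]), array([ 281,  195,   54,   49, 2110], dtype=int32)) [-0.0817601   0.12215019]
```

View pics/s2.png

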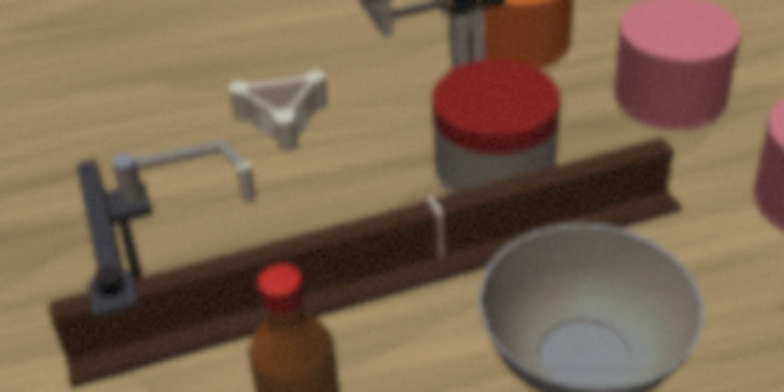

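```bash
python3 -m pendant '[[[-0.06,0,0],[0,0,0],0],[[0.01,0,0.15],[0,0,0],0],[[0.01,0,0.15],[0,0,0],0],[[0.01,0,0.15],[0,0,0],0]]'
python3 - <<'E'
from h import *
p=np.r_[world(-.122,.124),.028]; plan(p,5.47)
c=eyes.camera("top"); print(rail(tin(c)[0]))
E
```

```text
time: 5.9
position: [0.4321, 0.0915, 0.0286]
orientation: [[0.089, -0.095, 0.992], [0.022, 0.995, 0.093], [-0.996, 0.013, 0.09]]
wrist_force: [-3.7, -1.2, 1.1]
opening: 0.0002
t 5.9 P [0.4321 0.0915 0.0286] rail [-0.1343  0.1242] F [-3.69 -1.24  1.1 ] open 0.0002 heading 5.36 tilt 0.09
shift units now [ 0.09 -0.01  0.61] after turn [ 0.09 -0.01  0.61] turn units [-0.02 -0.08 -0.11]
20mm of +n, -s, up in tool (goal R): [ 0.1   -0.     0.995] [-0. -1. -0.] [-0.995  0.     0.1  ]
[-0.07309649  0.12214309]
```

```bash
python3 -m pendant '[[[0.01,0,0.15],[0,0,0],0],[[0.01,0,0.15],[0,0,0],0],[[0,0,0.1],[0,0,0],0]]'
python3 -m pendant '[[[0.01,0,0.08],[0,0,0],0]]'
python3 -m pendant '[[[0.01,0,0.08],[0,0,0],0]]'
python3 -m pendant '[[[0,0,0.08],[0,0,0],0]]'
python3 - <<'E'
from h import *
p=np.r_[world(-.122,.124),.028]; plan(p,5.47)
c=eyes.camera("top"); print(rail(tin(c)[0]))
E
```

```text
time: 6.25
position: [0.4419, 0.0923, 0.0288]
orientation: [[0.091, -0.094, 0.991], [0.022, 0.995, 0.093], [-0.996, 0.013, 0.092]]
wrist_force: [-5.1, 0.0, -1.3]
opening: 0.0001
time: 6.35
position: [0.442, 0.0924, 0.0284]
orientation: [[0.087, -0.095, 0.992], [0.021, 0.995, 0.093], [-0.996, 0.013, 0.088]]
wrist_force: [-10.7, -2.1, 8.1]
opening: 0.0005
time: 6.45
position: [0.4419, 0.0924, 0.0281]
orientation: [[0.082, -0.095, 0.992], [0.021, 0.995, 0.093], [-0.996, 0.013, 0.084]]
wrist_force: [-8.2, -1.2, 5.8]
opening: 0.0004
time: 6.55
position: [0.4419, 0.0925, 0.0281]
orientation: [[0.078, -0.095, 0.992], [0.02, 0.995, 0.094], [-0.997, 0.013, 0.08]]
wrist_force: [-8.3, -1.1, 6.7]
opening: 0.0004
t 6.55 P [0.4419 0.0925 0.0281] rail [-0.1244  0.1242] F [-8.27 -1.11  6.73] open 0.0004 heading 5.41 tilt 0.08
shift units now [ 0.01 -0.01  0.12] after turn [ 0.02 -0.01  0.12] turn units [-0.01 -0.17 -0.11]
20mm of +n, -s, up in tool (goal R): [ 0.1   -0.     0.995] [-0. -1. -0.] [-0.995  0.     0.1  ]
[-0.06068912  0.12196632]
```

The tin stopped against the wood (rail x ≈ −0.061, force about 9 N). Backing off and going round to its +y side.

```bash
python3 -m pendant '[[[0,0,-0.5],[0,0,0],0],[[0,0,-1],[0,0,0],0],[[-0.8,0,-0.5],[0,0,0],0],[[-1,0.3,0],[0.8,0,0],0],[[-1,0.6,0],[0.9,0,0],0],[[-1,0.8,0],[0.9,0,0],0],[[-1,0.8,0],[0.9,0,0],0],[[0,0.9,0],[0.9,0,0],0],[[0,0,0],[0.9,0,0],0],[[0,0,0],[0.9,0,0],0],[[0,0,0],[0.9,0,0],0],[[0,0,0],[0.9,0,0],0],[[0,0,0],[0.9,0,0],0],[[0,0,0],[0.9,0,0],0],[[0,0,0],[0.8,0,0],0]]'
python3 - <<'E'
from h import *
p=np.r_[world(-.0817,.195),.03]; plan(p,-69.5)
c=eyes.camera("top"); print(rail(tin(c)[0])); cv2.imwrite("pics/t3.png",c["img"][:,:,::-1])
E
```

```text
time: 8.1
position: [0.4236, 0.1587, 0.1393]
orientation: [[0.139, 0.933, 0.331], [0.031, 0.33, -0.943], [-0.99, 0.142, 0.017]]
wrist_force: [-0.4, -0.5, -0.6]
opening: 0.0007
t 8.1 P [0.4236 0.1587 0.1393] rail [-0.1363  0.1919] F [-0.45 -0.54 -0.63] open 0.0007 heading -70.64 tilt 0.017
shift units now [5.8  1.88 0.41] after turn [5.49 2.68 0.01] turn units [-0.21 -0.68 -1.17]
20mm of +n, -s, up in tool (goal R): [0.026 0.966 0.258] [ 0.096 -0.259  0.961] [-0.995  0.     0.1  ]
[-0.06268274  0.12208572]
```

View pics/t3.png

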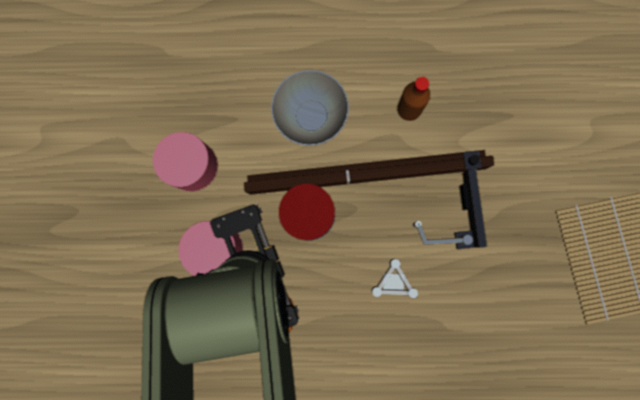

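```bash
python3 -m pendant '[[[0,0.6,0],[-0.1,-0.34,-0.59],0],[[0,0.6,0],[-0.1,-0.34,-0.59],0],[[0,0.6,0],[0,0,0],0],[[0,0.6,0],[0,0,0],0],[[0,0.3,0],[0,0,0],0],[[0,0,0],[0,0,0],0]]'
python3 - <<'E'
from h import *
p=np.r_[world(-.0817,.195),.03]; plan(p,-69.5)
E
```

```text
time: 8.75
position: [0.4785, 0.1784, 0.1431]
orientation: [[0.043, 0.935, 0.351], [-0.092, 0.354, -0.931], [-0.995, 0.008, 0.101]]
wrist_force: [1.4, 0.4, -0.2]
opening: 0.0007
t 8.75 P [0.4785 0.1784 0.1431] rail [-0.0798  0.2063] F [ 1.37  0.43 -0.24] open 0.0007 heading -69.33 tilt 0.101
shift units now [ 5.67 -0.29 -0.06] after turn [ 5.68 -0.24 -0.05] turn units [ 0.02  0.01 -0.07]
20mm of +n, -s, up in tool (goal R): [0.026 0.966 0.258] [ 0.096 -0.259  0.961] [-0.995  0.     0.1  ]
```

```bash
python3 -m pendant '[[[0.8,-0.05,0],[0,0,0],0],[[0.8,-0.05,0],[0,0,0],0],[[0.8,-0.05,0],[0,0,0],0],[[0.8,-0.05,0],[0,0,0],0],[[0.8,0,0],[0,0,0],0],[[0.8,0,0],[0,0,0],0],[[0.7,0,0],[0,0,0],0],[[0.2,0,0],[0,0,0],0],[[0,0,0],[0,0,0],0]]'
python3 - <<'E'
from h import *
p=np.r_[world(-.0778,.181),.029]; plan(p,-69.5)
c=eyes.camera("top"); print(rail(tin(c)[0])); cv2.imwrite("pics/t4.png",cv2.resize(c["img"][130:310,230:510],None,fx=2.8,fy=2.8)[:,:,::-1])
E
```

```text
time: 9.65
position: [0.4775, 0.1635, 0.0281]
orientation: [[0.05, 0.935, 0.351], [-0.087, 0.354, -0.931], [-0.995, 0.016, 0.099]]
wrist_force: [0.1, -0.1, 1.3]
opening: 0.0005
t 9.65 P [0.4775 0.1635 0.0281] rail [-0.0823  0.1916] F [ 0.14 -0.1   1.26] open 0.0005 heading -69.35 tilt 0.099
shift units now [0.01 0.07 0.57] after turn [0.01 0.08 0.57] turn units [ 0.02 -0.01 -0.14]
20mm of +n, -s, up in tool (goal R): [0.026 0.966 0.258] [ 0.096 -0.259  0.961] [-0.995  0.     0.1  ]
[-0.06254112  0.1219126 ]
```

View pics/t4.png

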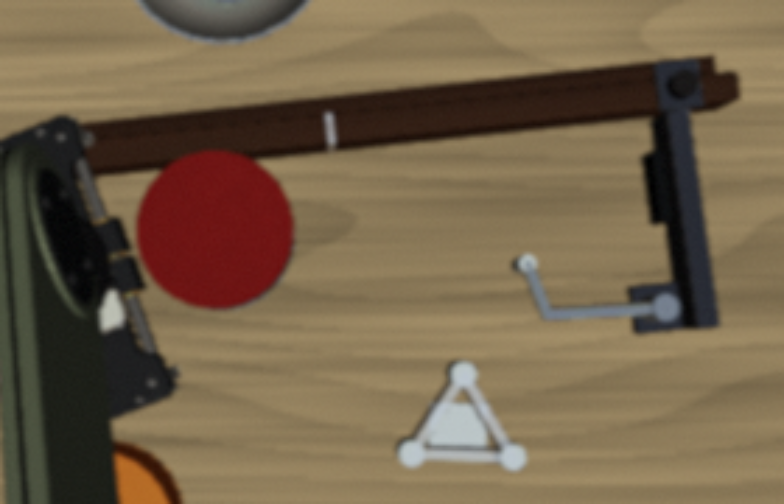

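The tin sits on the wood before the line, and the pusher is behind it on the +y side. Making contact with a gentle diagonal push, then going along the rail.

```bash
python3 -m pendant '[[[0.02,0,0.25],[0,0,0],0],[[0.02,0,0.2],[0,0,0],0],[[0.01,0,0.12],[0,0,0],0],[[0.01,0,0.1],[0,0,0],0],[[0.01,0,0.1],[0,0,0],0],[[0.01,0,0.1],[0,0,0],0]]'
python3 -m pendant '[[[0.01,-0.04,0.19],[0,0,0],0],[[0.01,-0.04,0.19],[0,0,0],0]]'
python3 - <<'E'
from h import *
p=np.r_[world(-.0778,.06),.029]; plan(p,-69.5)
c=eyes.camera("top"); print(rail(tin(c)[0]))
E
```

```text
time: 10.3
position: [0.4833, 0.1485, 0.0304]
orientation: [[0.05, 0.935, 0.35], [-0.081, 0.353, -0.932], [-0.995, 0.018, 0.094]]
wrist_force: [-2.3, 4.6, 0.8]
opening: 0.0007
time: 10.5
position: [0.4841, 0.1411, 0.0305]
orientation: [[0.049, 0.935, 0.35], [-0.081, 0.353, -0.932], [-0.996, 0.017, 0.093]]
wrist_force: [-2.3, 2.8, -0.9]
opening: 0.0005
t 10.5 P [0.4841 0.1411 0.0305] rail [-0.0778  0.1686] F [-2.32  2.77 -0.89] open 0.0005 heading -69.39 tilt 0.093
shift units now [ 0.54 -1.43  5.21] after turn [ 0.6  -1.41  5.21] turn units [ 0.02 -0.06 -0.15]
20mm of +n, -s, up in tool (goal R): [0.026 0.966 0.258] [ 0.096 -0.259  0.961] [-0.995  0.     0.1  ]
[-0.06238262  0.10930509]
```

```bash
python3 -m pendant '[[[0.02,-0.05,0.19],[0,0,0],0],[[0.02,-0.05,0.19],[0,0,0],0],[[0.02,-0.05,0.19],[0,0,0],0],[[0.02,-0.05,0.19],[0,0,0],0],[[0.02,-0.05,0.19],[0,0,0],0],[[0.02,-0.05,0.19],[0,0,0],0]]'
python3 - <<'E'
from h import *
p=np.r_[world(-.0778,.06),.029]; plan(p,-69.5)
c=eyes.camera("top"); print(rail(tin(c)[0]))
E
```

```text
time: 11.15
position: [0.4867, 0.1158, 0.0304]
orientation: [[0.049, 0.935, 0.35], [-0.08, 0.353, -0.932], [-0.996, 0.018, 0.092]]
wrist_force: [-2.0, 4.6, 1.3]
opening: 0.0004
t 11.15 P [0.4867 0.1158 0.0304] rail [-0.0776  0.1432] F [-1.97  4.59  1.33] open 0.0004 heading -69.43 tilt 0.092
shift units now [ 0.42 -1.11  3.99] after turn [ 0.47 -1.09  3.99] turn units [ 0.01 -0.07 -0.15]
20mm of +n, -s, up in tool (goal R): [0.026 0.966 0.258] [ 0.096 -0.259  0.961] [-0.995  0.     0.1  ]
[-0.06245122  0.08441348]
```

```bash
python3 -m pendant '[[[0.02,-0.05,0.19],[0,0,0],0],[[0.02,-0.05,0.19],[0,0,0],0],[[0.02,-0.05,0.19],[0,0,0],0],[[0.02,-0.05,0.19],[0,0,0],0],[[0.02,-0.05,0.19],[0,0,0],0],[[0.02,-0.05,0.19],[0,0,0],0],[[0.02,-0.05,0.19],[0,0,0],0],[[0.02,-0.05,0.19],[0,0,0],0],[[0.02,-0.05,0.19],[0,0,0],0],[[0.02,-0.05,0.19],[0,0,0],0]]'
python3 - <<'E'
from h import *
p=np.r_[world(-.0778,.06),.029]; plan(p,-69.5)
c=eyes.camera("top"); print(rail(tin(c)[0]))
E
python3 -m pendant '[[[0.02,-0.05,0.19],[0,0,0],0],[[0.02,-0.05,0.19],[0,0,0],0],[[0.02,-0.05,0.19],[0,0,0],0],[[0.02,-0.05,0.19],[0,0,0],0],[[0.02,-0.05,0.19],[0,0,0],0],[[0.02,-0.05,0.19],[0,0,0],0],[[0.02,-0.05,0.19],[0,0,0],0],[[0.02,-0.05,0.19],[0,0,0],0],[[0.02,-0.05,0.19],[0,0,0],0],[[0.02,-0.05,0.19],[0,0,0],0]]'
python3 - <<'E'
from h import *
p=np.r_[world(-.0778,.06),.029]; plan(p,-69.5)
c=eyes.camera("top"); print(rail(tin(c)[0]));cv2.imwrite("pics/t5.png",cv2.resize(c["img"][130:310,230:510],None,fx=2.8,fy=2.8)[:,:,::-1])
E
```

```text
time: 12.2
position: [0.4908, 0.0747, 0.0304]
orientation: [[0.048, 0.936, 0.349], [-0.078, 0.352, -0.933], [-0.996, 0.018, 0.09]]
wrist_force: [-1.6, 5.1, 2.0]
opening: 0.0009
t 12.2 P [0.4908 0.0747 0.0304] rail [-0.0775  0.1019] F [-1.63  5.1   2.02] open 0.0009 heading -69.47 tilt 0.09
shift units now [ 0.24 -0.57  2.  ] after turn [ 0.27 -0.56  2.  ] turn units [ 0.   -0.09 -0.15]
20mm of +n, -s, up in tool (goal R): [0.026 0.966 0.258] [ 0.096 -0.259  0.961] [-0.995  0.     0.1  ]
[-0.0626007   0.04371879]
time: 13.25
position: [0.4936, 0.0355, 0.0304]
orientation: [[0.045, 0.936, 0.349], [-0.074, 0.351, -0.933], [-0.996, 0.016, 0.085]]
wrist_force: [-2.9, 5.5, 2.6]
opening: 0.0007
t 13.25 P [0.4936 0.0355 0.0304] rail [-0.0784  0.0626] F [-2.92  5.54  2.64] open 0.0007 heading -69.51 tilt 0.085
shift units now [ 0.08 -0.01  0.13] after turn [ 0.08 -0.01  0.12] turn units [-0.   -0.12 -0.14]
20mm of +n, -s, up in tool (goal R): [0.026 0.966 0.258] [ 0.096 -0.259  0.961] [-0.995  0.     0.1  ]
[-0.06217711 -0.0002139 ]
```

View pics/t5.png

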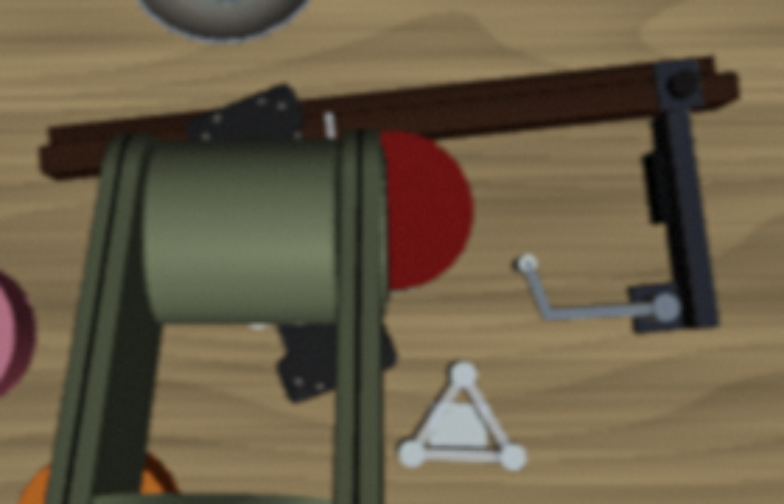

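The tin is against the wood past the line, with the lid's right edge at crop x≈472. The roller at (527,263) is next.

```bash
python3 -m pendant '[[[0.02,-0.05,0.19],[0,-0.1,0],0],[[0.02,-0.05,0.19],[0,0,0],0],[[0.02,-0.05,0.19],[0,0,0],0],[[0.02,-0.05,0.19],[0,0,0],0],[[0.02,-0.05,0.19],[0,0,0],0],[[0.02,-0.05,0.19],[0,0,0],0],[[0.02,-0.05,0.19],[0,0,0],0],[[0.02,-0.05,0.19],[0,0,0],0],[[0.02,-0.05,0.19],[0,0,0],0]]'
python3 - <<'E'
from h import *
p=np.r_[world(-.0778,-.066),.029]; plan(p,-69.5)
E
python3 -m pendant '[[[0.01,-0.035,0.14],[0,0,0],0],[[0.01,-0.035,0.14],[0,0,0],0],[[0.01,-0.035,0.14],[0,0,0],0],[[0.01,-0.035,0.14],[0,0,0],0]]'
python3 - <<'E'
from h import *
p=np.r_[world(-.0778,-.066),.029]; plan(p,-69.5)
c=eyes.camera("scene"); cv2.imwrite("pics/s6.png",cv2.resize(c["img"][130:270,160:440],None,fx=2.8,fy=2.8)[:,:,::-1])
E
```

```text
time: 14.2
position: [0.4952, 0.0009, 0.0304]
orientation: [[0.045, 0.936, 0.349], [-0.082, 0.351, -0.933], [-0.996, 0.013, 0.093]]
wrist_force: [-2.5, 5.4, 2.9]
opening: 0.0005
t 14.2 P [0.4952 0.0009 0.0304] rail [-0.0801  0.028 ] F [-2.52  5.45  2.88] open 0.0005 heading -69.49 tilt 0.093
shift units now [ 0.48 -1.12  4.54] after turn [ 0.52 -1.11  4.54] turn units [ 0.   -0.06 -0.11]
20mm of +n, -s, up in tool (goal R): [0.026 0.966 0.258] [ 0.096 -0.259  0.961] [-0.995  0.     0.1  ]
time: 14.6
position: [0.4955, -0.0109, 0.0304]
orientation: [[0.043, 0.936, 0.349], [-0.082, 0.352, -0.932], [-0.996, 0.011, 0.092]]
wrist_force: [-2.2, 5.2, 2.3]
opening: 0.0007
t 14.6 P [ 0.4955 -0.0109  0.0304] rail [-0.0809  0.0162] F [-2.16  5.23  2.26] open 0.0007 heading -69.46 tilt 0.092
shift units now [ 0.43 -0.93  3.99] after turn [ 0.47 -0.92  3.98] turn units [ 0.01 -0.07 -0.1 ]
20mm of +n, -s, up in tool (goal R): [0.026 0.966 0.258] [ 0.096 -0.259  0.961] [-0.995  0.     0.1  ]
```

View pics/s6.png

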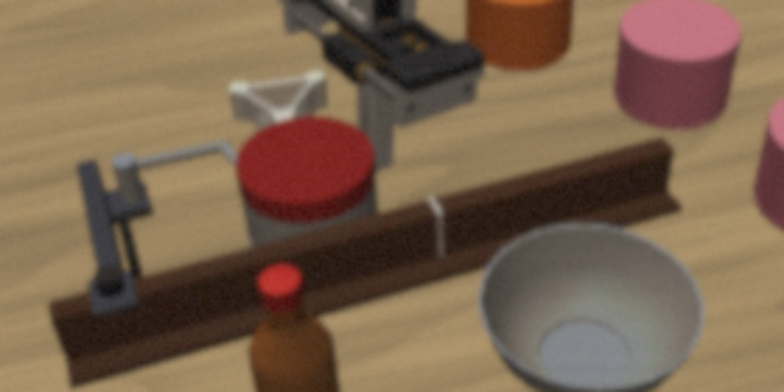

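```bash
python3 -m pendant '[[[0.015,-0.03,0.14],[0,-0.05,0],0],[[0.01,-0.03,0.14],[0,0,0],0],[[0.01,-0.03,0.14],[0,0,0],0],[[0.01,-0.03,0.14],[0,0,0],0]]'
python3 -m pendant '[[[0.01,-0.03,0.14],[0,0,0],0],[[0.01,-0.03,0.14],[0,0,0],0],[[0.01,-0.03,0.14],[0,0,0],0]]'
python3 - <<'E'
from h import *
p=np.r_[world(-.0778,-.066),.029]; plan(p,-69.5)
E
```

```text
time: 15.05
position: [0.4949, -0.0188, 0.0304]
orientation: [[0.04, 0.937, 0.347], [-0.08, 0.35, -0.933], [-0.996, 0.009, 0.089]]
wrist_force: [-3.6, 9.1, 4.7]
opening: 0.0002
time: 15.35
position: [0.494, -0.0233, 0.0305]
orientation: [[0.035, 0.937, 0.347], [-0.072, 0.348, -0.935], [-0.997, 0.008, 0.08]]
wrist_force: [-3.3, 9.3, 5.0]
opening: 0.0005
t 15.35 P [ 0.494  -0.0233  0.0305] rail [-0.0836  0.004 ] F [-3.33  9.25  4.97] open 0.0005 heading -69.65 tilt 0.08
shift units now [ 0.35 -0.62  3.44] after turn [ 0.42 -0.63  3.43] turn units [-0.02 -0.16 -0.06]
20mm of +n, -s, up in tool (goal R): [0.026 0.966 0.258] [ 0.096 -0.259  0.961] [-0.995  0.     0.1  ]
```

```bash
python3 -m pendant '[[[0,0.03,0.16],[0,-0.1,0],0],[[0,0.03,0.17],[0,-0.1,0],0]]'
python3 -m pendant '[[[0,0.02,0.17],[0,0,0],0],[[0,0.02,0.17],[0,0,0],0]]'
python3 - <<'E'
from h import *
p=np.r_[world(-.0778,-.066),.029]; plan(p,-69.5)
c=eyes.camera("scene"); cv2.imwrite("pics/s7.png",cv2.resize(c["img"][130:270,160:440],None,fx=2.8,fy=2.8)[:,:,::-1])
c=eyes.camera("top"); cv2.imwrite("pics/t7.png",cv2.resize(c["img"][130:310,230:510],None,fx=2.8,fy=2.8)[:,:,::-1])
E
```

```text
time: 15.55
position: [0.4939, -0.0259, 0.0304]
orientation: [[0.036, 0.938, 0.344], [-0.089, 0.346, -0.934], [-0.995, 0.003, 0.096]]
wrist_force: [-4.9, 10.5, 6.5]
opening: 0.0005
time: 15.75
position: [0.4935, -0.0278, 0.0305]
orientation: [[0.029, 0.938, 0.344], [-0.082, 0.345, -0.935], [-0.996, -0.001, 0.087]]
wrist_force: [-6.0, 11.3, 7.1]
opening: 0.0005
t 15.75 P [ 0.4935 -0.0278  0.0305] rail [-0.0845 -0.0004] F [-5.95 11.28  7.1 ] open 0.0005 heading -69.79 tilt 0.087
shift units now [ 0.36 -0.51  3.24] after turn [ 0.4  -0.53  3.23] turn units [-0.04 -0.11  0.01]
20mm of +n, -s, up in tool (goal R): [0.026 0.966 0.258] [ 0.096 -0.259  0.961] [-0.995  0.     0.1  ]
```

View pics/s7.png

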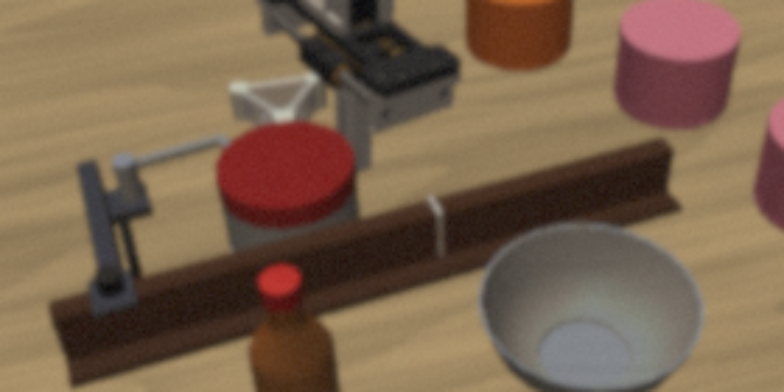

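View pics/t7.png

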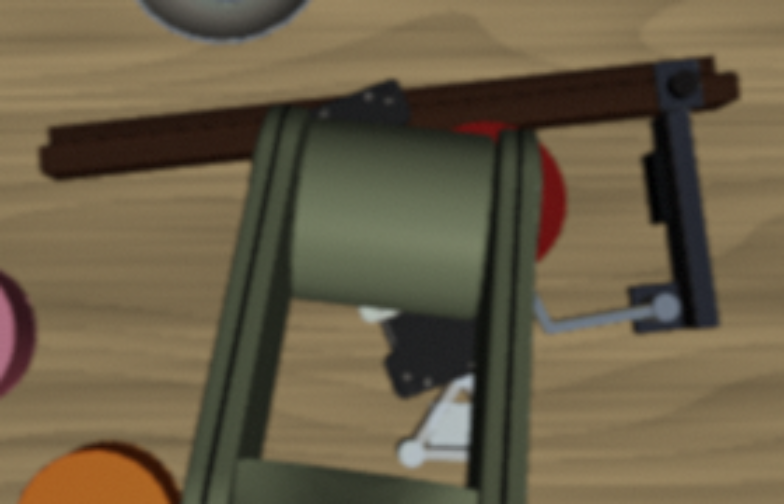

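```bash
python3 -m pendant '[[[-0.04,-0.02,0.18],[0,-0.1,0],0],[[-0.03,-0.02,0.19],[0,-0.05,0],0]]'
python3 -m pendant '[[[-0.02,-0.02,0.2],[0,-0.05,0],0],[[-0.02,-0.02,0.2],[0,-0.05,0],0]]'
python3 - <<'E'
from h import *
p=np.r_[world(-.0778,-.066),.029]; plan(p,-69.5)
E
```

```text
time: 16.05
position: [0.4921, -0.0339, 0.0309]
orientation: [[0.029, 0.938, 0.344], [-0.098, 0.346, -0.933], [-0.995, -0.007, 0.102]]
wrist_force: [-3.3, 4.1, -1.6]
opening: 0.0004
time: 16.25
position: [0.4902, -0.0409, 0.0306]
orientation: [[0.025, 0.938, 0.345], [-0.108, 0.346, -0.932], [-0.994, -0.013, 0.11]]
wrist_force: [-3.5, 6.4, 1.8]
opening: 0.0008
t 16.25 P [ 0.4902 -0.0409  0.0306] rail [-0.089  -0.0131] F [-3.5   6.43  1.78] open 0.0008 heading -69.69 tilt 0.11
shift units now [ 0.38 -0.13  2.67] after turn [ 0.35 -0.15  2.68] turn units [-0.03  0.09  0.12]
20mm of +n, -s, up in tool (goal R): [0.026 0.966 0.258] [ 0.096 -0.259  0.961] [-0.995  0.     0.1  ]
```

The pushing face is drifting off the tin's centre, with contact about 11 mm off. I'll back off briefly, recentre the face and carry on.

```bash
python3 -m pendant '[[[0.05,0,-0.3],[0,0,0],0],[[0,0.4,-0.1],[0,0,0.1],0],[[0,0.35,0],[0,0.05,0],0],[[0,0,0],[0,0,0],0]]'
python3 - <<'E'
from h import *
p=np.r_[world(-.0778,-.016),.029]; plan(p,-69.5)
c=eyes.camera("top"); cv2.imwrite("pics/t8.png",cv2.resize(c["img"][130:310,230:510],None,fx=2.8,fy=2.8)[:,:,::-1])
E
```

```text
time: 16.65
position: [0.5057, -0.0306, 0.0295]
orientation: [[0.042, 0.937, 0.346], [-0.103, 0.349, -0.932], [-0.994, 0.004, 0.112]]
wrist_force: [0.1, -0.6, 1.2]
opening: 0.0005
t 16.65 P [ 0.5057 -0.0306  0.0295] rail [-0.0726 -0.0044] F [ 0.08 -0.61  1.18] open 0.0005 heading -69.62 tilt 0.112
shift units now [ 0.08 -0.4   0.49] after turn [ 0.08 -0.4   0.49] turn units [-0.02  0.1  -0.03]
20mm of +n, -s, up in tool (goal R): [0.026 0.966 0.258] [ 0.096 -0.259  0.961] [-0.995  0.     0.1  ]
```

View pics/t8.png

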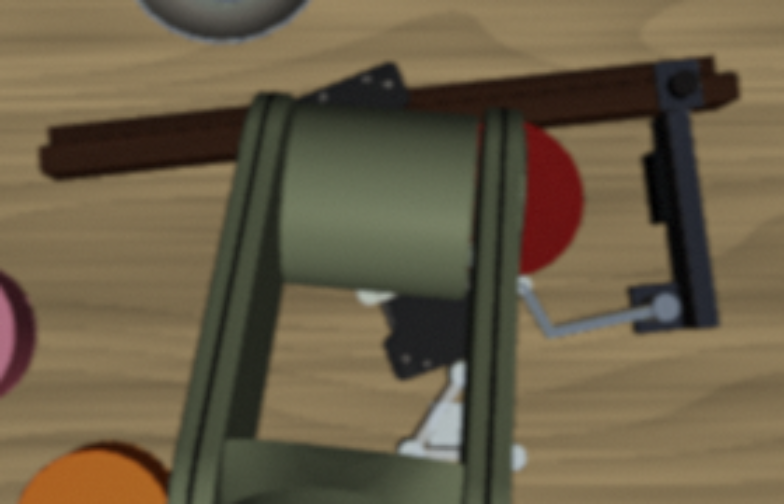

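```bash
python3 -m pendant '[[[0.03,-0.04,0.2],[0,0.05,0],0],[[0.0,-0.03,0.18],[0,0,0],0],[[-0.01,-0.03,0.18],[0,0,0],0],[[-0.01,-0.03,0.18],[0,0,0],0]]'
python3 -m pendant '[[[-0.01,-0.03,0.18],[0,0,0],0],[[-0.01,-0.03,0.18],[0,-0.05,0],0]]'
python3 -m pendant '[[[-0.01,-0.03,0.18],[0,0,0],0],[[-0.01,-0.03,0.18],[0,-0.05,0],0]]'
python3 - <<'E'
from h import *
p=np.r_[world(-.0778,-.066),.029]; plan(p,-69.5)
E
```

```text
time: 17.1
position: [0.5045, -0.0428, 0.0293]
orientation: [[0.031, 0.938, 0.345], [-0.09, 0.347, -0.934], [-0.995, -0.002, 0.095]]
wrist_force: [-2.5, 4.7, 0.8]
opening: 0.0007
time: 17.3
position: [0.5031, -0.0486, 0.0293]
orientation: [[0.028, 0.939, 0.344], [-0.092, 0.345, -0.934], [-0.995, -0.006, 0.096]]
wrist_force: [-2.3, 3.1, 0.9]
opening: 0.0001
time: 17.5
position: [0.502, -0.0551, 0.0293]
orientation: [[0.025, 0.939, 0.344], [-0.095, 0.344, -0.934], [-0.995, -0.009, 0.098]]
wrist_force: [-2.3, 3.1, -0.3]
opening: 0.0006
t 17.5 P [ 0.502  -0.0551  0.0293] rail [-0.0786 -0.0284] F [-2.31  3.09 -0.27] open 0.0006 heading -69.81 tilt 0.098
shift units now [ 0.2  -0.44  1.82] after turn [ 0.2  -0.45  1.81] turn units [-0.04 -0.01  0.08]
20mm of +n, -s, up in tool (goal R): [0.026 0.966 0.258] [ 0.096 -0.259  0.961] [-0.995  0.     0.1  ]
```

```bash
python3 -m pendant '[[[0,0,0.15],[0,0,0.08],0],[[0,-0.01,0.15],[0,0,0],0],[[0,-0.01,0.15],[0,0,0],0],[[0,-0.01,0.15],[0,0,0],0]]'
python3 -m pendant '[[[0,0,0.15],[0,0,0.08],0],[[0,-0.01,0.15],[0,0,0],0]]'
python3 - <<'E'
from h import *
p=np.r_[world(-.0778,-.066),.029]; plan(p,-69.5)
c=eyes.camera("top"); cv2.imwrite("pics/t9.png",cv2.resize(c["img"][130:310,230:510],None,fx=2.8,fy=2.8)[:,:,::-1])
E
```

```text
time: 17.9
position: [0.5019, -0.0651, 0.0293]
orientation: [[0.027, 0.939, 0.343], [-0.088, 0.344, -0.935], [-0.996, -0.004, 0.092]]
wrist_force: [-3.1, 3.5, 1.1]
opening: 0.0008
time: 18.1
position: [0.5022, -0.0705, 0.0293]
orientation: [[0.034, 0.939, 0.343], [-0.083, 0.345, -0.935], [-0.996, 0.003, 0.089]]
wrist_force: [-2.8, 4.6, 1.2]
opening: 0.0007
t 18.1 P [ 0.5022 -0.0705  0.0293] rail [-0.0799 -0.0437] F [-2.85  4.62  1.15] open 0.0007 heading -69.83 tilt 0.089
shift units now [ 0.11 -0.18  1.1 ] after turn [ 0.13 -0.19  1.1 ] turn units [-0.05 -0.09 -0.02]
20mm of +n, -s, up in tool (goal R): [0.026 0.966 0.258] [ 0.096 -0.259  0.961] [-0.995  0.     0.1  ]
```

View pics/t9.png

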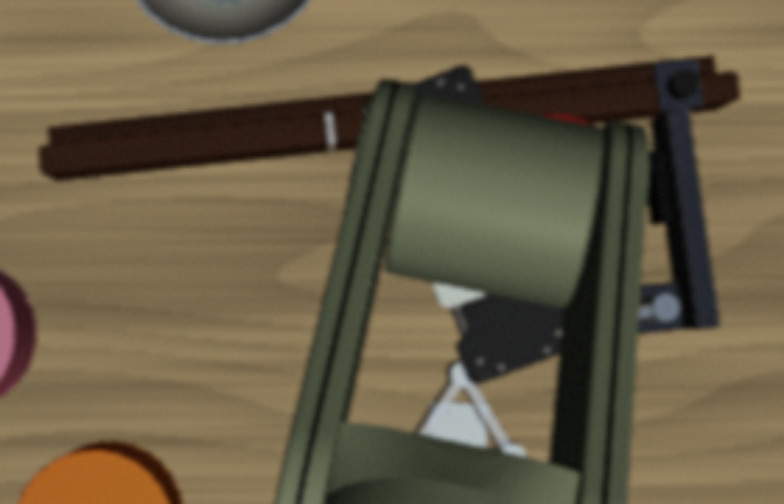

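```bash
python3 -m pendant '[[[0,0.02,0.14],[0,-0.05,0],0],[[0,0.01,0.14],[0,0,0],0],[[0,0.01,0.14],[0,0,0],0]]'
python3 -m pendant '[[[0,0.01,0.13],[0,0,0],0]]'
python3 -m pendant '[[[0,0.01,0.13],[0,0,0],0]]'
python3 -m pendant '[[[0,0.01,0.13],[0,0,0],0]]'
python3 - <<'E'
from h import *
p=np.r_[world(-.0778,-.066),.029]; plan(p,-69.5)
c=eyes.camera("scene"); cv2.imwrite("pics/s9.png",cv2.resize(c["img"][130:270,160:440],None,fx=2.8,fy=2.8)[:,:,::-1])
E
```

```text
time: 18.45
position: [0.503, -0.0773, 0.0293]
orientation: [[0.03, 0.939, 0.343], [-0.086, 0.344, -0.935], [-0.996, -0.002, 0.091]]
wrist_force: [-3.3, 5.1, 2.6]
opening: 0.0008
time: 18.55
position: [0.5032, -0.0793, 0.0293]
orientation: [[0.028, 0.939, 0.343], [-0.085, 0.344, -0.935], [-0.996, -0.003, 0.09]]
wrist_force: [-3.1, 5.4, 2.5]
opening: 0.0002
time: 18.65
position: [0.5035, -0.0813, 0.0293]
orientation: [[0.026, 0.939, 0.343], [-0.085, 0.344, -0.935], [-0.996, -0.005, 0.088]]
wrist_force: [-3.8, 4.1, 2.7]
opening: 0.0003
time: 18.75
position: [0.5038, -0.0833, 0.0294]
orientation: [[0.024, 0.939, 0.343], [-0.084, 0.344, -0.935], [-0.996, -0.006, 0.087]]
wrist_force: [-3.4, 5.6, 2.4]
opening: 0.0002
t 18.75 P [ 0.5038 -0.0833  0.0294] rail [-0.0796 -0.0567] F [-3.39  5.63  2.39] open 0.0002 heading -69.87 tilt 0.087
shift units now [ 0.06 -0.03  0.47] after turn [ 0.07 -0.04  0.47] turn units [-0.05 -0.11  0.05]
20mm of +n, -s, up in tool (goal R): [0.026 0.966 0.258] [ 0.096 -0.259  0.961] [-0.995  0.     0.1  ]
```

View pics/s9.png

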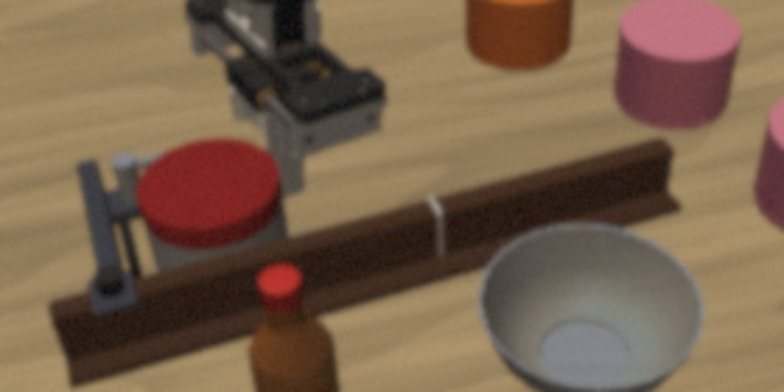

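The tin is upright on the rail and close to the bracket (lid's left edge at crop (140,190), bracket around (100,200)). Now feeling for the bumper in small steps.

```bash
python3 -m pendant '[[[-0.02,0,0.13],[0,-0.08,0],0]]'
for i in 1; do :; done
python3 -m pendant '[[[-0.01,0,0.13],[0,0,0],0]]'
python3 -m pendant '[[[-0.01,0,0.13],[0,-0.03,0],0]]'
python3 -m pendant '[[[-0.01,0,0.13],[0,0,0],0]]'
```

```text
time: 18.9
position: [0.5043, -0.0865, 0.0296]
orientation: [[0.027, 0.939, 0.343], [-0.094, 0.344, -0.934], [-0.995, -0.007, 0.097]]
wrist_force: [-1.4, 3.4, -0.5]
opening: 0.0007
time: 19.0
position: [0.5047, -0.089, 0.0297]
orientation: [[0.026, 0.939, 0.343], [-0.094, 0.344, -0.934], [-0.995, -0.008, 0.098]]
wrist_force: [-1.8, 1.8, -2.4]
opening: 0.0003
time: 19.1
position: [0.5054, -0.0918, 0.0299]
orientation: [[0.027, 0.939, 0.343], [-0.098, 0.344, -0.934], [-0.995, -0.008, 0.101]]
wrist_force: [-2.0, 2.3, -1.9]
opening: 0.0005
time: 19.2
position: [0.5058, -0.0942, 0.0301]
orientation: [[0.026, 0.939, 0.343], [-0.098, 0.344, -0.934], [-0.995, -0.009, 0.101]]
wrist_force: [-3.2, 3.7, -2.2]
opening: 0.0006
```

```bash
python3 -m pendant '[[[0.02,0,0.1],[0,0,0],0]]'
python3 -m pendant '[[[0.005,0,0.1],[0,0,0],0]]'
python3 -m pendant '[[[0.005,0,0.1],[0,0,0],0]]'
python3 -m pendant '[[[0,0,0.1],[0,0,0],0]]'
python3 - <<'E'
from h import *
p=np.r_[world(-.0778,-.066),.029]; plan(p,-69.5)
E
```

```text
time: 19.3
position: [0.5058, -0.0954, 0.0295]
orientation: [[0.025, 0.939, 0.342], [-0.096, 0.343, -0.934], [-0.995, -0.01, 0.098]]
wrist_force: [-3.5, 8.8, 2.5]
opening: 0.0005
time: 19.4
position: [0.5059, -0.0955, 0.0294]
orientation: [[0.023, 0.94, 0.341], [-0.092, 0.342, -0.935], [-0.996, -0.01, 0.094]]
wrist_force: [-4.1, 11.2, 5.9]
opening: 0.0004
time: 19.5
position: [0.5059, -0.0955, 0.0295]
orientation: [[0.021, 0.94, 0.34], [-0.088, 0.341, -0.936], [-0.996, -0.01, 0.09]]
wrist_force: [-4.7, 10.1, 3.5]
opening: 0.0003
time: 19.6
position: [0.5058, -0.0954, 0.0295]
orientation: [[0.019, 0.94, 0.34], [-0.084, 0.34, -0.937], [-0.996, -0.01, 0.085]]
wrist_force: [-3.5, 8.6, 2.6]
opening: 0.0002
t 19.6 P [ 0.5058 -0.0954  0.0295] rail [-0.0787 -0.0689] F [-3.48  8.57  2.56] open 0.0002 heading -70.06 tilt 0.085
shift units now [ 0.02  0.08 -0.13] after turn [ 0.01  0.08 -0.13] turn units [-0.08 -0.12  0.09]
20mm of +n, -s, up in tool (goal R): [0.026 0.966 0.258] [ 0.096 -0.259  0.961] [-0.995  0.     0.1  ]
```

```bash
python3 -m pendant '[[[-0.02,0,0.13],[0,-0.1,0],0]]'
python3 -m pendant '[[[-0.01,0,0.15],[0,-0.03,0],0]]'
python3 -m pendant '[[[0,0,0.16],[0,-0.03,0],0]]'
python3 -m pendant '[[[0,0,0.16],[0,-0.03,0],0]]'
python3 - <<'E'
from h import *
p=np.r_[world(-.0778,-.066),.029]; plan(p,-69.5)
c=eyes.camera("scene"); cv2.imwrite("pics/s10.png",cv2.resize(c["img"][150:250,160:320],None,fx=5,fy=5,interpolation=cv2.INTER_CUBIC)[:,:,::-1])
E
```

```text
time: 19.7
position: [0.506, -0.0963, 0.0298]
orientation: [[0.022, 0.941, 0.339], [-0.092, 0.339, -0.936], [-0.996, -0.011, 0.094]]
wrist_force: [-2.5, 8.1, -1.4]
opening: 0.0009
time: 19.8
position: [0.506, -0.0971, 0.0296]
orientation: [[0.021, 0.941, 0.338], [-0.092, 0.339, -0.936], [-0.996, -0.011, 0.093]]
wrist_force: [-2.8, 8.4, -1.1]
opening: 0.0002
time: 19.9
position: [0.5061, -0.0974, 0.0295]
orientation: [[0.02, 0.941, 0.337], [-0.09, 0.337, -0.937], [-0.996, -0.012, 0.091]]
wrist_force: [-4.1, 13.6, 5.6]
opening: 0.0004
time: 20.0
position: [0.5061, -0.0974, 0.0295]
orientation: [[0.019, 0.942, 0.336], [-0.087, 0.336, -0.938], [-0.996, -0.012, 0.089]]
wrist_force: [-4.6, 12.8, 5.8]
opening: 0.0006
t 20.0 P [ 0.5061 -0.0974  0.0295] rail [-0.0786 -0.0709] F [-4.62 12.76  5.78] open 0.0006 heading -70.3 tilt 0.089
shift units now [ 0.    0.1  -0.23] after turn [-0.    0.1  -0.23] turn units [-0.12 -0.1   0.11]
20mm of +n, -s, up in tool (goal R): [0.026 0.966 0.258] [ 0.096 -0.259  0.961] [-0.995  0.     0.1  ]
```

View pics/s10.png

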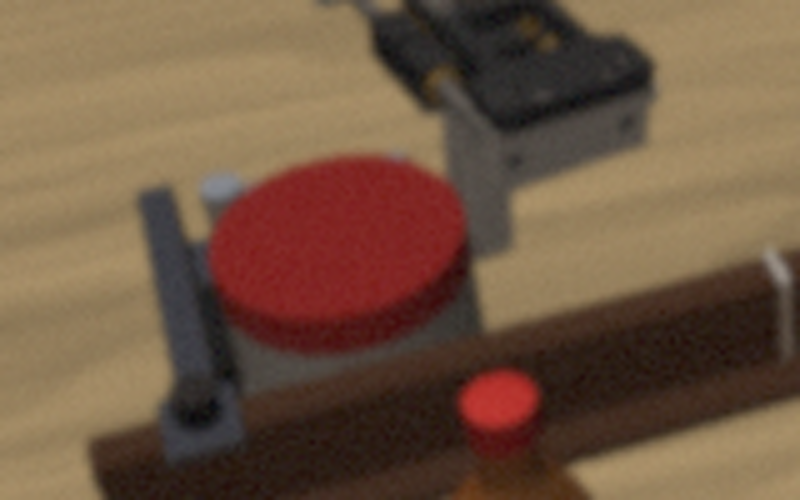

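Moved another 2 mm, so I may still be squeezing the bumper. Pressing a little more until nothing gives.

```bash
python3 -m pendant '[[[-0.03,0,0.16],[0,-0.1,0],0]]'
python3 -m pendant '[[[-0.01,0,0.17],[0,-0.05,0],0]]'
python3 -m pendant '[[[-0.01,0,0.18],[0,-0.05,0],0]]'
python3 -m pendant '[[[-0.01,0,0.18],[0,-0.05,0],0]]'
```

```text
time: 20.15
position: [0.5061, -0.0979, 0.0298]
orientation: [[0.02, 0.942, 0.335], [-0.094, 0.335, -0.938], [-0.995, -0.012, 0.095]]
wrist_force: [-2.5, 9.0, -1.1]
opening: 0.0003
time: 20.25
position: [0.5061, -0.0983, 0.0295]
orientation: [[0.02, 0.942, 0.334], [-0.095, 0.334, -0.938], [-0.995, -0.013, 0.096]]
wrist_force: [-2.3, 10.7, 0.3]
opening: 0.0006
time: 20.35
position: [0.5062, -0.0984, 0.0294]
orientation: [[0.02, 0.943, 0.333], [-0.094, 0.333, -0.938], [-0.995, -0.013, 0.095]]
wrist_force: [-3.2, 14.4, 3.6]
opening: 0.0005
time: 20.45
position: [0.5062, -0.0983, 0.0295]
orientation: [[0.019, 0.943, 0.331], [-0.094, 0.332, -0.939], [-0.995, -0.013, 0.095]]
wrist_force: [-3.8, 12.3, 3.5]
opening: 0.0005
```

```bash
python3 -m pendant '[[[-0.03,0,0.19],[0,-0.06,0],0]]'
python3 -m pendant '[[[-0.02,0,0.2],[0,-0.05,0],0]]'
python3 -m pendant '[[[-0.015,0,0.21],[0,-0.05,0],0]]'
python3 -m pendant '[[[-0.015,0,0.21],[0,-0.05,0],0]]'
python3 -c "
from h import *
plan(np.r_[world(-.0778,-.066),.029],-69.5)"
```

```text
time: 20.55
position: [0.5061, -0.0984, 0.0296]
orientation: [[0.019, 0.944, 0.33], [-0.094, 0.33, -0.939], [-0.995, -0.013, 0.095]]
wrist_force: [-3.2, 12.9, -1.0]
opening: 0.0004
time: 20.65
position: [0.5062, -0.0984, 0.0295]
orientation: [[0.018, 0.944, 0.329], [-0.093, 0.329, -0.94], [-0.996, -0.013, 0.093]]
wrist_force: [-2.6, 13.6, 2.9]
opening: 0.0004
time: 20.75
position: [0.5062, -0.0984, 0.0295]
orientation: [[0.017, 0.945, 0.328], [-0.091, 0.328, -0.94], [-0.996, -0.014, 0.092]]
wrist_force: [-4.7, 14.7, 3.9]
opening: 0.0002
time: 20.85
position: [0.5062, -0.0983, 0.0295]
orientation: [[0.016, 0.945, 0.327], [-0.089, 0.327, -0.941], [-0.996, -0.014, 0.09]]
wrist_force: [-4.0, 13.8, 3.4]
opening: 0.0007
t 20.85 P [ 0.5062 -0.0983  0.0295] rail [-0.0786 -0.0718] F [-3.98 13.77  3.43] open 0.0007 heading -70.86 tilt 0.09
shift units now [-0.    0.11 -0.28] after turn [-0.    0.11 -0.27] turn units [-0.2  -0.09  0.14]
20mm of +n, -s, up in tool (goal R): [0.026 0.966 0.258] [ 0.096 -0.259  0.961] [-0.995  0.     0.1  ]
```

The tin is solid against the stop: about 14 N with no further travel. That is about 5 mm beyond first bumper contact. Backing off gently and up.

```bash
python3 -m pendant '[[[0,0,-0.1],[0,0,0],0],[[0,0,-0.2],[0,0,0],0],[[0,0.05,-0.5],[0,0,0],0],[[0,0.1,-1],[0,0,0],0],[[-1,0.2,-0.3],[0,0,0],0],[[-1,0,0],[0,0,0],0],[[-1,0,0],[0,0,0],0],[[-1,0,0],[0,0,0],0],[[-1,0,-0.5],[0,0,0],0],[[-1,0,-1],[0,0,0],0],[[-1,0,-1],[0,0,0],0],[[0,0,-1],[0,0,0],0],[[0,0,-1],[0,0,0],0],[[0,0,-1],[0,0,0],0],[[0,0,-1],[0,0,0],0],[[0,0,-1],[0,0,0],0]]'
python3 - <<'E'
from h import *
c=eyes.camera("top"); print(rail(tin(c)[0])); cv2.imwrite("pics/t11.png",cv2.resize(c["img"][130:310,230:510],None,fx=2.8,fy=2.8)[:,:,::-1])
c=eyes.camera("scene"); cv2.imwrite("pics/s11.png",cv2.resize(c["img"][130:270,160:440],None,fx=2.8,fy=2.8)[:,:,::-1])
E
```

```text
time: 22.45
position: [0.4639, 0.0979, 0.1664]
orientation: [[0.067, 0.946, 0.317], [-0.108, 0.323, -0.94], [-0.992, 0.029, 0.124]]
wrist_force: [-0.5, 0.6, 0.6]
opening: 0.0004
[-0.06249604 -0.12681623]
```

View pics/t11.png

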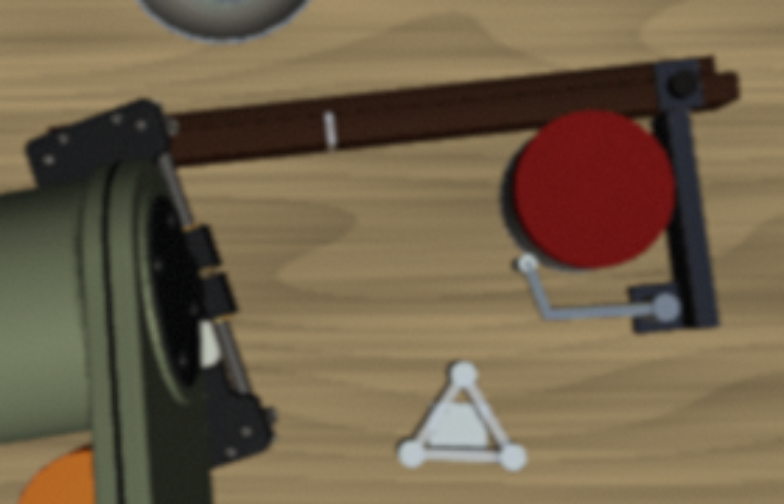

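View pics/s11.png

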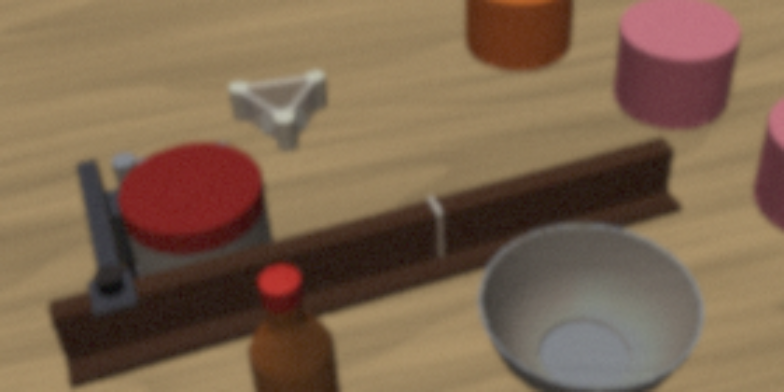

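The roller is back at its starting pixel (527,263), so the catch is shut behind the tin. The tin stands on the rail at (−0.0625, −0.127), the mould, bottle and bowl are at the pixels they started at, and the arm is clear. Handing in.

```bash
python3 -c "
from station import ticket,sensors
print(sensors.observe()['time']);print(ticket.job_done())"
```

```text
22.55
the job is handed in; nothing more can be done
None
```

I pushed the red-lidded tin onto the rail before the pale line, then along the wood past the roller catch and home against the stop, and handed the job in at 22.6 s. No verdict was given.

**Stop:** I felt for it in small steps. The last press held about 14 N with no further travel, about 5 mm beyond where I first felt the bumper. The highest wrist force I saw was about 16 N. The bumper and catch joints can't be read, so "fully squeezed" and "catch open" rest on force, travel and pictures.

**Final check:**
- The tin stands upright at rail x ≈ −62.5 mm, y ≈ −127 mm.
- The roller is back at exactly its starting pixel, so the catch looks shut.
- The bowl, mould and bottle look unmoved, and the arm is clear.

**What went wrong or disagreed:**
- **First rail estimates:** the two cameras differed by about 7 mm on the rail face. I used the top view, and touching the rail agreed with it.
- **Pusher drift:** the fingers slid off-centre at the catch, so I backed off once and recentred them.
- **Early stall at the stop:** the tin first stalled about 3 mm short of its final place, apparently because the fingers were pressing it down; easing that let it go fully home.

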